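Close and pin the slide jig

ROBOT

A 6-joint arm with a two-finger parallel gripper is mounted at the origin on a cart in front of the work surface, level with it; the furniture and walls round the work are solid. World frame = base frame: x ahead of the robot, y to its left, z up, the work surface at z = 0. Lengths are in m, angles in rad, forces in N, time in s.
With the tool pointing down it reaches from about 0.35 to 0.975 m from the base axis. Payload 4.9 kg.
Tool frame: the origin (TCP) lies midway between the tips of the shut fingers; the grasp point (between the pads) lies 19 mm behind it; z points along the fingers, y is the line along which they close (so a half turn about z gives the same grasp; the last joint's range is limited). The gripper opens to 85 mm and grips with 20 to 120 N. Pads are 22 mm wide; open, the fingers measure 114 mm over their backs; the gripper's body (76 mm by 85 mm) begins 54 mm behind the grasp point. The pads swing forward as they close: fully open they stand 13 mm farther back than shut.
Start: joints at [1.228, 0.053, 1.613, -0, 1.476, -0.119], TCP at [0.139, 0.609, 0.231] pointing down, gripper open.
Joint ranges: [-3.01, 3.01], [-1.01, 2.22], [0.06, 2.58], [-1.02, 4.17], [0.09, 2.62], [-3.14, 3.14]. Speed limits (rad/s): [2.57, 2.57, 3.14, 3.14, 3.14, 3.14].

INTERFACE

Orientations are given as a unit quaternion [w, x, y, z].
In Python, from plant import manip, camrig, workorder gives the robot as it stands (manip), with the cameras (camrig) and the job (workorder).
- The arm moves only by the shell command python3 shift.py 'ROWS'. ROWS is a JSON list of rows, 1 to 5 of them, each written [opening, [dx, dy, dz], [rx, ry, rz]]: the opening from 0.0 (shut) to 1.0 (fully open), then dx, dy, dz in normalised numbers (1 is 0.6 m), then a rotation vector rx, ry, rz in parts of the range, where 1.0 means 180 degrees; each row shifts and turns the commanded pose from where the row before left it, along the tool's axes as they then stand; what a row does not reach is not made up. A row lasts 1/8 s, in which the tool goes at most 0.0625 m and 0.188 rad, less where a joint would pass 70% of its speed; a pose out of reach is approached as far as the arm can. The fingers move at their own pace and stop on an object; the grip force is fixed at half the most. Time passes only in rows, so rows that do not move let the fingers close. It prints the time, the measured TCP pose, the force, the opening and the grip force at its end. Input that does not fit is refused with a message, and nothing moves.
- manip.state(): the state, without advancing time (a new reading comes with each control period).
- camrig.grab_frame(name): name is "scene" or "top" or "wrist"; returns the picture (420x560x3 uint8, red, green, blue); there is no depth.
- camrig.camera_params(name): a dict with "intrinsics" (3x3 intrinsics, pixels), "k1" (the pictures are not rectified: a ray, as slopes to the right and down, at radius r is drawn at 1 + k1 r^2 times it, then the intrinsics apply), "xyz" and "orientation" of the camera in the world. Camera axes: x right, y down, z forward; pixel columns grow to the right and rows downward; lengths in m; the calibration is good to about 2 mm. A picture is of the moment at which its call begins: read the wrist's pose just before it. camera_params takes no time and is no camera call; for the wrist camera it gives the pose at the moment of the call.
- workorder.job_done(): hands the job in; it is judged then, once.
The state is a dict: "time": time; "joint_pos": joint angles; "joint_vel": joint speeds; "joint_efforts": joint torques, N m; "tool_pos": TCP position; "tool_rot": TCP orientation; "contact_force": force on the tool from outside, world axes, zero at the start; "ft_torque": the same for the moment, N m; "gripper_width": opening from 0.0 (shut) to 1.0 (fully open); "grasp_force": force on a finger pad.
Only numpy, scipy, OpenCV 4.12 (cv2) and the standard library are available. Lean on these libraries where they do the work, as an engineer would, in place of code of your own. Each camera call takes 0.05 s, during which the arm holds its last target. There are 200 camera calls.

TASK

A capped sample tube has been left lying across the open slide jig: take it off and lay it in the shallow white tray. Then swing the jig's blue hinged half fully shut, take the red-headed locking pin from its grey stand and push it down through the aligned holes of both halves until its collar presses the brass spring bush well down (at least 5 of its 8 mm). Finish while still holding the pin pressed down like this, do not let go, and leave the yellow-lidded specimen cup behind the jig where it stands.

Things in the scene. Friction and masses are not known exactly. Their poses are not given: they have to be found in the camera images.
- jig: Fixed lower half of the slide jig: aluminium block 150 (x) x 100 (y) x 30 mm high with a sunken black pocket (80 x 60 mm, 4 mm deep, centred at jig x = +5 mm) holding a glass slide. Origin: centre of its underside on the worktop; z up; +x points from its front (pin hole) to its hinge edge. Turned up to about 0.3 rad.
- pin_hole (a point): Centre of the mouth of the vertical pin hole in the lower half's top face, jig frame (-60, 0, 30) mm. Hole diameter 13 mm, right through the 30 mm block, edge chamfered. With the blue half shut, that half's own 13 mm hole and the brass bush are in line above it.
- hinge_axis (a point): Middle of the hinge axis, jig frame (+66, 0, 35) mm; the axis runs along the jig's y.
- lid_edge (a point): Middle of the free edge, outer face, of the blue hinged half (lid), 141 mm from the hinge axis. Lid: plate 100 mm wide (jig y), 10 mm thick, axis in its mid-plane, clear window (24-107 mm from the axis, 60 mm wide, 2 mm sunk). Shut, its outer face is at z = 40 mm. Its hole is 126 mm from the axis; a brass bush stands up round it, so push beside it (face free 15-50 mm either side of the middle).
- lid (a joint): Hinge angle of the blue half, rad: 0 = shut flat on the lower half, grows as it opens; starts at 1.75 to 2.1, leaning back past upright, away from the pin hole. The hinge is stiff: it stays where it is left, and some 1 to 3 N at its free edge moves it. It stops at 0.
- bush (a joint): How far the brass spring bush on the lid is pressed in, m: 0 = free (its top 10 mm above the lid's outer face, at z = 50 mm with the lid shut), 0.008 = fully in. Outer diameter 28 mm, hole 15 mm. Spring: 3 N to start, about 9.4 N fully in; it comes back up when released.
- pin: Loose locking pin, about 70 g, upright in the grey stand. Origin: centre of its lower tip; z up to the head. Steel shaft 10 mm diameter, 36 mm long, tip tapered; then a collar 26 mm diameter (36 to 41 mm above the tip); then the red round head, 16 mm diameter (41 to 69 mm), to be gripped from above. Lid shut, the collar meets the bush with the tip at z = 14 mm; bush fully in: tip at 6 mm.
- pin_tip (a point): Centre of the pin's lower tip (same point as the pin's origin).
- stand: Fixed grey block 56 x 56 x 42 mm with a 13 mm hole through its middle, in which the pin stands with its collar on the block's top (pin tip 6 mm above the worktop). Origin: centre of the underside. Behind it stands the fixed blue centrifuge (centre x 0.63, y -0.28 m, about 0.29 m across, tall): keep the gripper clear of it.
- tube: Loose capped sample tube, 85 mm long (its own x axis), 16 mm thick (about 12 mm between the fingers), 20 g. Origin: middle of its underside. It lies level across the jig's pocket, roughly along the jig's y, bridging the pocket, its underside 30 mm above the worktop.
- tray: Fixed shallow white tray, open at the top, 150 (x) x 130 (y) x 18 mm, walls 4 mm, floor about 4 mm. Origin: centre of the underside; turned up to about 0.3 rad.
- cup: White specimen cup with yellow lid, 55 mm wide, 59 mm tall, standing behind the jig (the nearer of two). Leave it alone.

How it is judged:
By the outcome, as a careful person would: the job done as asked, in the order asked, and still so for the second after the job is handed in, while the arm keeps its last pose, push and grip.
It also fails if it takes over 67 s, if anything falls off the work surface, if the arm or the gripper's body presses on something with over 40 N, if the wrist force passes 120 N, or if a joint passes its speed limit or range.

## Working session

There is one attempt and no reset: what is moved stays moved. The work goes in short steps, Python scripts to look and compute and a shell command to move; the robot and the scene stay as the last step left them, time stands still between calls to the robot, and variables do not carry over. Pictures are saved under pics/ and viewed, at most 10 in all, crops included, and the job is handed in when it is done.

```bash
ls; mkdir -p pics; python3 - <<'E'
from plant import manip, camrig, workorder
import cv2,numpy as np
s=manip.state();print(s['time'],s['tool_pos'],s['tool_rot'],s['gripper_width'],s['contact_force'])
for n in ['scene','top','wrist']:
    p=camrig.camera_params(n);print(n,p)
    cv2.imwrite(f'pics/{n}0.png',camrig.grab_frame(n)[:,:,::-1])
E
```

```text
pics
plant.py
shift.py
0.0 [0.13847098 0.60882696 0.23003557] [-2.51437475e-04  1.11661526e-01  9.93745756e-01 -1.00637686e-03] 0.9981614351587588 [ 0.31900914 -0.02272599 -0.23932927]
scene {'intrinsics': array([[441.26018287,   0.        , 280.48476252],
       [  0.        , 441.26018287, 205.44802668],
       [  0.        ,   0.        ,   1.        ]]), 'k1': -0.08894889456289481, 'xyz': array([-0.08767573, -0.43162761,  0.65488091]), 'orientation': array([-0.38734438,  0.78503198, -0.43369936,  0.21352746])}
top {'intrinsics': array([[490.30713906,   0.        , 292.8614516 ],
       [  0.        , 490.30713906, 214.86701344],
       [  0.        ,   0.        ,   1.        ]]), 'k1': -0.08150095064141864, 'xyz': array([0.40268245, 0.01591185, 1.32116404]), 'orientation': array([-0.05423482,  0.7137142 , -0.69658169,  0.04944268])}
wrist {'intrinsics': array([[293.19685128,   0.        , 281.37041488],
       [  0.        , 293.19685128, 209.30101241],
       [  0.        ,   0.        ,   1.        ]]), 'k1': -0.01714983774314869, 'xyz': array([0.06213283, 0.6263887 , 0.37325605]), 'orientation': array([0.12003175, 0.77272478, 0.61606703, 0.09460548])}
```

View pics/top0.png

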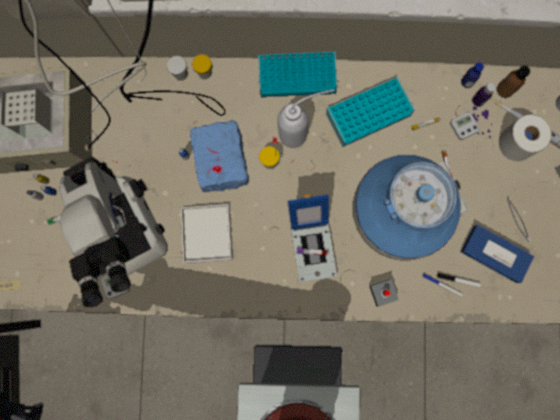

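View pics/scene0.png

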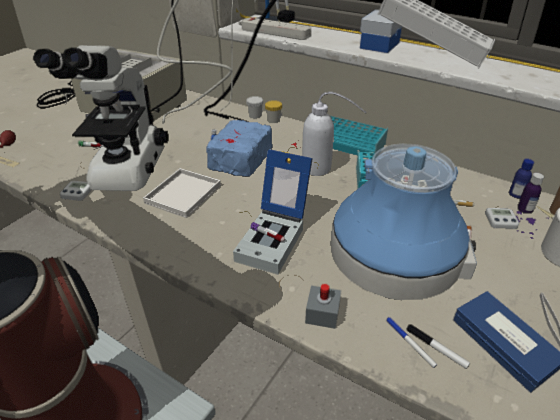

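The top view shows the tray near (207,232), the jig near (315,253) with the lid leaning back near (309,213), the tube across the jig at (312,251), the pin's red head at (387,293) and the cup at (269,157). The scene view agrees with this.

```bash
cat > h.py <<'E'
import numpy as np,cv2
from scipy.spatial.transform import Rotation as R
from plant import manip, camrig, workorder
def rot(q): return R.from_quat(q,scalar_first=True).as_matrix()
def dist(p): return np.array([p['k1'],0,0,0,0.])
def cast(p,uv,z):
    uv=np.array(uv,float).reshape(-1,1,2)
    n=cv2.undistortPoints(uv,p['intrinsics'],dist(p))[:,0]
    d=np.c_[n,np.ones(len(n))]@rot(p['orientation']).T
    return p['xyz']+d*((z-p['xyz'][2])/d[:,2])[:,None]
def proj(p,X):
    M=rot(p['orientation']); X=np.array(X,float).reshape(-1,3)
    c=(X-p['xyz'])@M
    return cv2.projectPoints(c,np.zeros(3),np.zeros(3),p['intrinsics'],dist(p))[0][:,0]
def tri(p1,u1,p2,u2):
    A=[];o=[]
    for p,u in((p1,u1),(p2,u2)):
        d=cast(p,u,0)[0]-p['xyz'];d/=np.linalg.norm(d);P=np.eye(3)-np.outer(d,d);A.append(P);o.append(P@p['xyz'])
    X=np.linalg.lstsq(np.vstack(A),np.hstack(o),rcond=None)[0]
    return X,[np.linalg.norm(a@X-b) for a,b in zip(A,o)]
E
python3 - <<'E'
from h import *
t=cv2.imread('pics/top0.png');s=cv2.imread('pics/scene0.png')
a=cv2.resize(t[185:315,275:415],None,fx=4,fy=4,interpolation=cv2.INTER_CUBIC)
cv2.imwrite('pics/topc.png',a)
cv2.imwrite('pics/scc.png',cv2.resize(s[140:335,225:355],None,fx=3,fy=3,interpolation=cv2.INTER_CUBIC))
pt=camrig.camera_params('top');ps=camrig.camera_params('scene')
def red(im,x0,x1,y0,y1):
    h=cv2.cvtColor(im,cv2.COLOR_BGR2HSV);m=((h[...,0]<8)|(h[...,0]>172))&(h[...,1]>150)&(h[...,2]>90)
    k=np.zeros_like(m);k[y0:y1,x0:x1]=1;ys,xs=np.nonzero(m&k);return xs.mean(),ys.mean(),len(xs),np.ptp(xs),np.ptp(ys)
rt=red(t,365,405,275,305);rs=red(s,305,345,275,305);print(rt,rs)
print('head',tri(pt,rt[:2],ps,rs[:2]), cast(pt,rt[:2],.068))
# tray
m=(t[...,0].astype(int)>175)&(t.min(2)>165);m=m.astype('uint8');k=np.zeros_like(m);k[195:270,170:245]=1
c=max(cv2.findContours(m*k,0,2)[0],key=cv2.contourArea);r=cv2.minAreaRect(c);b=cv2.boxPoints(r)
X=cast(pt,b,.018);print('tray',X,X.mean(0),np.linalg.norm(np.diff(X,axis=0),axis=1))
# stand grey mask (top)
E
```

```text
(np.float64(386.6), np.float64(292.5), 30, np.int64(5), np.int64(5)) (np.float64(324.1904761904762), np.float64(288.53968253968253), 63, np.int64(7), np.int64(15))
head (array([ 0.39527344, -0.21649695,  0.06920283]), [np.float64(0.0011695819325881862), np.float64(0.0011695819325880867)]) [[ 0.39462875 -0.2157225   0.068     ]]
tray [[0.4958734  0.21904979 0.018     ]
 [0.49635954 0.20032017 0.018     ]
 [0.48570525 0.19986507 0.018     ]
 [0.48521537 0.21857402 0.018     ]] [0.49078839 0.20945226 0.018     ] [0.01873593 0.010664   0.01871536]
```

View pics/topc.png

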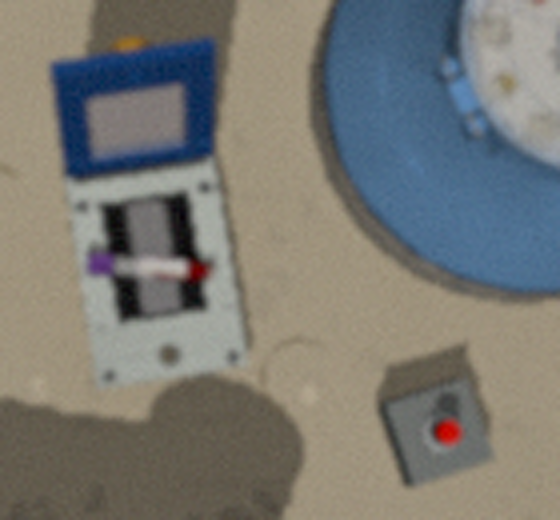

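View pics/scc.png

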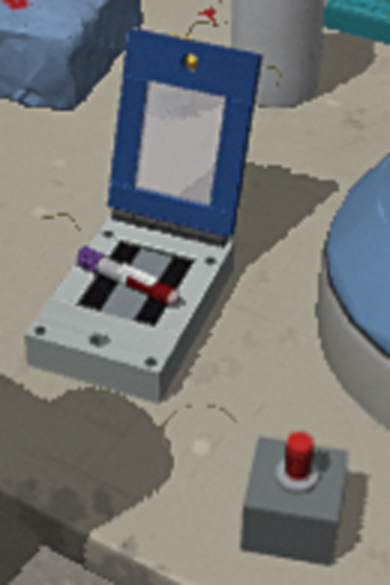

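The top crop shows the pin hole at (170,354), the tube from the purple cap at (88,262) to the red end at (210,270), and the lid's free edge from (52,65) to (215,40). In the scene crop the lid's free corners are at about (130,30) and (260,52).

```bash
python3 - <<'E'
from h import *
t=cv2.imread('pics/top0.png')
pt=camrig.camera_params('top');ps=camrig.camera_params('scene')
T=lambda x,y:(275+x/4-.4,185+y/4-.4)
S=lambda x,y:(225+x/3-.3,140+y/3-.3)
ph=cast(pt,T(170,354),.03)[0];print('pinhole',ph, tri(pt,T(170,354),ps,S(100,340)))
c=cast(pt,[T(103,203),T(186,194),T(206,308),T(121,321)],.029);print('pocket',c.mean(0),np.linalg.norm(np.diff(c,axis=0),axis=1))
d=(c[0]+c[1]-c[2]-c[3])/2;a=np.arctan2(d[1],d[0]);d2=c.mean(0)-ph;print('yaw',a,np.arctan2(d2[1],d2[0]),np.linalg.norm(d2[:2]))
e=cast(pt,[T(98,386),T(246,358)],.03);v=e[0]-e[1];print('front edge',e,np.linalg.norm(v),np.arctan2(v[1],v[0])-np.pi/2)
print('tube',cast(pt,[T(88,262),T(212,270)],.04))
for q,w in (((52,65),(130,30)),((215,40),(260,52))): print('lid',tri(pt,T(*q),ps,S(*w)))
g=t.astype(int);m=((g.min(2)>130)&(g.max(2)-g.min(2)<45)).astype('uint8');k=np.zeros_like(m);k[195:270,172:242]=1
c=max(cv2.findContours(cv2.morphologyEx(m*k,3,np.ones((5,5),'uint8')),0,2)[0],key=cv2.contourArea);b=cv2.boxPoints(cv2.minAreaRect(c))
X=cast(pt,b,.018);print('tray',X,X.mean(0),np.linalg.norm(np.diff(X,axis=0),axis=1))
# tool axes
s=manip.state();print(rot(s['tool_rot']))
M=rot(camrig.camera_params('wrist')['orientation']);Tm=rot(s['tool_rot']);print('cam in tool',Tm.T@(camrig.camera_params('wrist')['xyz']-s['tool_pos']),Tm.T@M)
E
```

```text
pinhole [ 0.4408177  -0.04021223  0.03      ] (array([ 0.44191298, -0.04157111,  0.02862419]), [np.float64(0.0016709956550504499), np.float64(0.0016709956550505396)])
pocket [ 0.50472703 -0.02853116  0.029     ] [0.05531818 0.0764116  0.05653721]
yaw 0.1813971521455048 0.18078021110937748 0.06496806446288539
front edge [[ 0.41887341  0.00643568  0.03      ]
 [ 0.4393644  -0.09002159  0.03      ]] 0.0986097574683948 0.20932406260826486
tube [[ 0.49908041  0.0148964   0.04      ]
 [ 0.49577931 -0.06622325  0.04      ]]
lid (array([0.60740209, 0.03894935, 0.16485822]), [np.float64(0.00046683739154643634), np.float64(0.0004668373915466612)])
lid (array([ 0.62459298, -0.05875367,  0.16874517]), [np.float64(0.0011726612868166644), np.float64(0.001172661286817076)])
tray [[0.60859087 0.34013443 0.018     ]
 [0.62229822 0.19150762 0.018     ]
 [0.45124372 0.17276131 0.018     ]
 [0.4373261  0.31861143 0.018     ]] [0.52986473 0.2557537  0.018     ] [0.14925756 0.17207866 0.14651265]
[[-9.75059038e-01  2.21944921e-01 -5.70248701e-04]
 [ 2.21945562e-01  9.75057751e-01 -1.59672769e-03]
 [ 2.01639816e-04 -1.68346793e-03 -9.99998563e-01]]
cam in tool [ 7.84028825e-02 -1.34486187e-04 -1.43086439e-01] [[-1.10539331e-03 -9.53215363e-01 -3.02290008e-01]
 [ 9.99999357e-01 -1.13060905e-03 -9.15633699e-05]
 [-2.54492207e-04 -3.02289915e-01  9.53216000e-01]]
```

The rows are not in the units I measure in: shifts go in shares of 0.6 m and turns go in shares of 180 degrees. I convert before sending: 0.174 rad / 3.1416 = 0.0554.

```bash
python3 shift.py '[[0.6,[0,0,0],[0,0,0.0554]],[0.6,[0,0,0],[0,0,0.0554]],[0.6,[0,0,0],[0,0,0.0554]],[0.6,[0,0,0],[0,0,0.0554]],[0.6,[0,0,0],[0,0,0.0554]]]'; python3 shift.py '[[0.6,[0,0,0],[0,0,0.0554]],[0.6,[0,0,0],[0,0,0.0554]],[0.6,[0,0,0],[0,0,0.0554]],[0.6,[0,0,0],[0,0,0]],[0.6,[-0.05,0.0333,0],[0,0,0]]]'
```

```text
time: 0.78
tool_pos: [0.1386, 0.6092, 0.2307]
tool_rot: [0.0, 0.522, 0.853, -0.0]
contact_force: [0.5, -0.0, -0.1]
gripper_width: 0.601
grasp_force: 0.0
time: 1.4
tool_pos: [0.1568, 0.579, 0.2309]
tool_rot: [-0.0, 0.721, 0.693, -0.0]
contact_force: [0.1, 0.1, 0.5]
gripper_width: 0.603
grasp_force: 0.0
```

Scaled: -0.042 m / 0.6 = -0.07, 0.026 m / 0.6 = 0.0433.

```bash
for i in 1; do :; done; python3 shift.py '[[0.6,[-0.07,0.0433,0],[0,0,0]],[0.6,[-0.07,0.0433,0],[0,0,0]],[0.6,[-0.07,0.0433,0],[0,0,0]],[0.6,[-0.07,0.0433,0],[0,0,0]],[0.6,[-0.07,0.0433,0],[0,0,0]]]'; python3 shift.py '[[0.6,[-0.07,0.0433,0],[0,0,0]],[0.6,[-0.07,0.0433,0],[0,0,0]],[0.6,[-0.07,0.0433,0],[0,0,0]],[0.6,[-0.07,0.0433,0],[0,0,0]],[0.6,[-0.07,0.0433,0],[0,0,0]]]';python3 shift.py '[[0.6,[-0.07,0.0433,0],[0,0,0]],[0.6,[-0.07,0.0433,0],[0,0,0]],[0.6,[-0.07,0.0433,0],[0,0,0]],[0.6,[-0.0333,0.0167,0],[0,0,0]],[0.6,[0,0,0],[0,0,0]]]'
python3 - <<'E'
from h import *
p=camrig.camera_params('wrist');im=camrig.grab_frame('wrist');cv2.imwrite('pics/w1.png',im[:,:,::-1]);np.save('pics/w1p.npy',p,allow_pickle=True)
t=cv2.imread('pics/top0.png');pt=camrig.camera_params('top')
X=cast(pt,[(182,205),(231,203),(233,259),(183,262)],.018);print(X,X.mean(0),np.linalg.norm(np.diff(X,axis=0),axis=1))
s=manip.state();print(s['tool_pos'],rot(s['tool_rot']),s['joint_pos'])
E
```

```text
time: 2.02
tool_pos: [0.2782, 0.3615, 0.2313]
tool_rot: [0.0, 0.722, 0.692, 0.0]
contact_force: [0.6, -0.1, 0.9]
gripper_width: 0.6
grasp_force: 0.0
time: 2.65
tool_pos: [0.3987, 0.1457, 0.2314]
tool_rot: [0.0, 0.722, 0.692, 0.0]
contact_force: [1.6, 0.6, -0.4]
gripper_width: 0.602
grasp_force: 0.0
time: 3.28
tool_pos: [0.4797, -0.0037, 0.2311]
tool_rot: [-0.0, 0.723, 0.691, -0.0]
contact_force: [-0.4, 0.5, -0.2]
gripper_width: 0.601
grasp_force: 0.0
[[0.61502331 0.32810934 0.018     ]
 [0.62359563 0.19504737 0.018     ]
 [0.47283861 0.18330191 0.018     ]
 [0.46125373 0.31671952 0.018     ]] [0.54317782 0.25579453 0.018     ] [0.13333782 0.15121387 0.13391964]
[ 0.47940801 -0.00280492  0.23106101] [[ 4.43358246e-02  9.99016427e-01 -7.15721193e-04]
 [ 9.99016567e-01 -4.43354609e-02  5.16202416e-04]
 [ 4.83962864e-04 -7.37903589e-04 -9.99999611e-01]] [-1.61479715e-01 -3.06908197e-01  1.94071437e+00  3.95178738e-04
  1.50857589e+00 -1.17154254e-01]
```

View pics/w1.png

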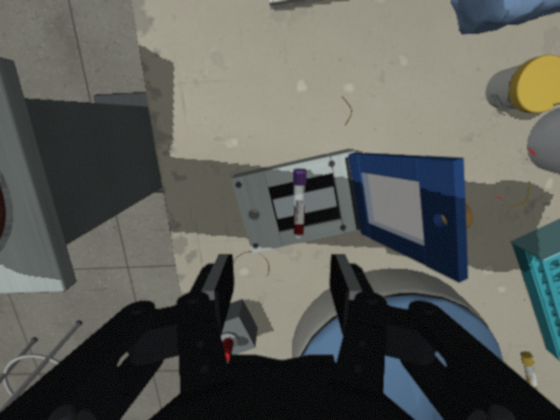

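The wrist view shows the pin hole at (253,214), the tube from (300,169) to (299,236), the jig corners at (233,178), (256,251) and (352,150), and the lid on the right with its free edge at x≈465.

```bash
python3 - <<'E'
from h import *
p=np.load('pics/w1p.npy',allow_pickle=True).item()
print('pinhole',cast(p,(253,214),.03))
print('tube',cast(p,[(300,169),(299,236)],.04))
c=cast(p,[(233,178),(256,251)],.03);print('corners',c,np.linalg.norm(c[0]-c[1]))
s=manip.state();print(s['tool_pos'])
E
```

```text
pinhole [[ 0.44152721 -0.03982818  0.03      ]]
tube [[ 0.50063252  0.01525256  0.04      ]
 [ 0.49714821 -0.06762291  0.04      ]]
corners [[ 0.4211104   0.00641041  0.03      ]
 [ 0.44157734 -0.0902374   0.03      ]] 0.09879116802691894
[ 0.47940801 -0.00280492  0.23106101]
```

```bash
python3 shift.py '[[0.6,[-0.0183,0.0167,0.05],[0,0,0]],[0.6,[-0.0183,0.0167,0.0667],[0,0,0]],[0.6,[0,0,0.0667],[0,0,0]],[0.6,[0,0,0.0667],[0,0,0]],[0.6,[0,0,0],[0,0,0]]]'
```

```text
time: 3.95
tool_pos: [0.4951, -0.0237, 0.0778]
tool_rot: [-0.003, 0.722, 0.692, -0.002]
contact_force: [-0.9, 0.5, 0.6]
gripper_width: 0.602
grasp_force: 0.0
```

```bash
python3 - <<'E'
from h import *
s=manip.state();print(s['tool_pos'])
p=camrig.camera_params('wrist');im=camrig.grab_frame('wrist')[:,:,::-1];cv2.imwrite('pics/w2.png',im)
hsv=cv2.cvtColor(np.ascontiguousarray(im),cv2.COLOR_BGR2HSV)
m=((hsv[...,0]>125)&(hsv[...,0]<155)&(hsv[...,1]>70)&(hsv[...,2]>40)).astype('uint8')
c=max(cv2.findContours(m,0,2)[0],key=cv2.contourArea);M=cv2.moments(c);u=(M['m10']/M['m00'],M['m01']/M['m00']);print(u,cv2.contourArea(c),cast(p,u,.038))
E
```

```text
[ 0.49514351 -0.02372373  0.07780852]
(289.6060363247863, 195.11298076923077) 624.0 [[0.50032427 0.00520184 0.038     ]]
```

View pics/w2.png

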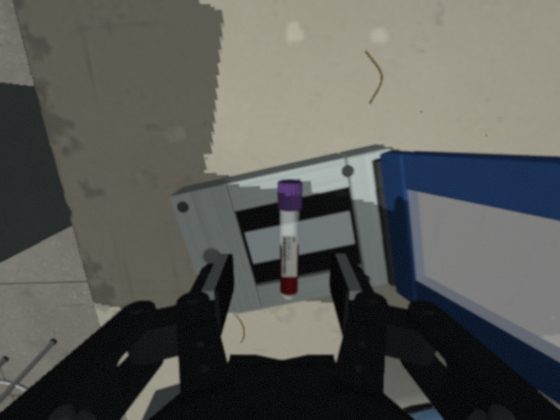

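The tube lies between the fingers (tube x≈289 px, finger midline ≈282 px), so I shift 3 mm and descend.

Scaled: 0.024 m / 0.6 = 0.04, 0.003 m / 0.6 = 0.005.

```bash
python3 shift.py '[[0.6,[-0.0033,0.005,0.04],[0,0,0]],[0.6,[0,0,0.0383],[0,0,0]],[0.6,[0,0,0],[0,0,0]],[0,[0,0,0],[0,0,0]],[0,[0,0,0],[0,0,0]]]'; python3 shift.py '[[0,[0,0,0],[0,0,0]],[0,[0,0,0],[0,0,0]],[0,[0,0,0],[0,0,0]]]'
```

```text
time: 4.62
tool_pos: [0.5028, -0.0277, 0.0363]
tool_rot: [0.001, 0.723, 0.691, 0.001]
contact_force: [-1.2, 0.5, 0.7]
gripper_width: 0.179
grasp_force: 0.1
time: 5.0
tool_pos: [0.5029, -0.0278, 0.0363]
tool_rot: [0.001, 0.723, 0.691, 0.001]
contact_force: [-1.3, 0.2, 6.7]
gripper_width: 0.112
grasp_force: 60.4
```

Scaled: -0.05 m / 0.6 = -0.0833, -0.04 m / 0.6 = -0.0667.

```bash
python3 shift.py '[[0,[0,0,-0.0167],[0,0,0]],[0,[0,0,-0.0667],[0,0,0]],[0,[0,0,-0.0833],[0,0,0]],[0,[0,0,-0.0833],[0,0,0]],[0,[0,0,0],[0,0,0]]]'; python3 - <<'E'
from h import *
s=manip.state();print(s['tool_pos'],s['grasp_force'],s['gripper_width'])
im=camrig.grab_frame('wrist')[:,:,::-1];cv2.imwrite('pics/w3.png',im[150:400,180:400])
E
```

```text
time: 5.62
tool_pos: [0.5045, -0.0282, 0.1906]
tool_rot: [0.005, 0.723, 0.691, 0.003]
contact_force: [-0.0, -0.3, -0.8]
gripper_width: 0.113
grasp_force: 59.6
[ 0.50448647 -0.0281964   0.19061639] 59.55420970916748 0.11271898896117553
```

View pics/w3.png

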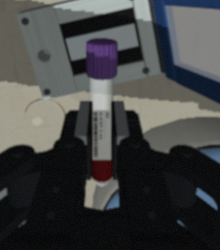

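The tube is held between the fingers, with its purple cap up at (100,55) in the crop.

Scaled: 0.057 m / 0.6 = 0.095, 0.05 m / 0.6 = 0.0833.

```bash
python3 shift.py '[[0,[0.0833,0.0083,0],[0,0,0]],[0,[0.095,0.0083,0],[0,0,0]],[0,[0.095,0.0083,0],[0,0,0]],[0,[0.095,0.0083,0],[0,0,0]],[0,[0.095,0.0083,0],[0,0,0]]]';python3 shift.py '[[0,[0.01,0,0.05],[0,0,0]],[0,[0,0,0.0667],[0,0,0]],[0,[0,0,0.0667],[0,0,0]],[0,[0,0,0.05],[0,0,0]],[0,[0,0,0],[0,0,0]]]'
```

```text
time: 6.3
tool_pos: [0.5378, 0.2505, 0.1822]
tool_rot: [-0.001, 0.723, 0.691, -0.001]
contact_force: [0.4, -0.6, 0.4]
gripper_width: 0.11
grasp_force: 59.6
time: 6.92
tool_pos: [0.5352, 0.2537, 0.0394]
tool_rot: [-0.002, 0.723, 0.691, -0.004]
contact_force: [-0.2, 0.0, -0.5]
gripper_width: 0.111
grasp_force: 59.6
```

Scaled: 0.012 m / 0.6 = 0.02, 0.01 m / 0.6 = 0.0167.

```bash
python3 shift.py '[[0,[0,0,0.02],[0,0,0]],[0,[0,0,0.0167],[0,0,0]],[0,[0,0,0],[0,0,0]]]'; python3 - <<'E'
from h import *
s=manip.state();print(s['tool_pos'],s['contact_force'])
E
```

```text
time: 7.3
tool_pos: [0.5388, 0.2549, 0.0219]
tool_rot: [-0.0, 0.723, 0.691, -0.0]
contact_force: [0.1, -0.4, 0.3]
gripper_width: 0.111
grasp_force: 59.6
[0.53882125 0.2548743  0.02188927] [ 0.06652929 -0.4163757   0.27578318]
```

Scaled: 0.006 m / 0.6 = 0.01, 0.004 m / 0.6 = 0.0067.

```bash
python3 shift.py '[[0,[0,0,0.01],[0,0,0]],[0,[0,0,0.0067],[0,0,0]],[0,[0,0,0],[0,0,0]]]'
```

```text
time: 7.68
tool_pos: [0.5389, 0.2549, 0.012]
tool_rot: [-0.0, 0.723, 0.691, -0.0]
contact_force: [0.2, 0.3, 0.3]
gripper_width: 0.114
grasp_force: 59.6
```

Scaled: -0.05 m / 0.6 = -0.0833, -0.03 m / 0.6 = -0.05.

```bash
python3 shift.py '[[0,[0,0,0.0033],[0,0,0]],[0.3,[0,0,0],[0,0,0]],[0.3,[0,0,0],[0,0,0]],[0.3,[0,0,-0.05],[0,0,0]],[0.3,[0,0,-0.0833],[0,0,0]]]'; python3 shift.py '[[0.1,[0,0,-0.0833],[0,0,0]],[0,[0,0,-0.0833],[0,0,0]],[0,[0,0,-0.05],[0,0,0]],[0,[0,0,0],[0,0,0]]]'
python3 - <<'E'
from h import *
s=manip.state();print(s['tool_pos'],rot(s['tool_rot']),s['joint_pos'])
p=camrig.camera_params('wrist');im=camrig.grab_frame('wrist')[:,:,::-1];cv2.imwrite('pics/w4.png',im)
E
```

```text
time: 8.3
tool_pos: [0.5373, 0.2544, 0.0888]
tool_rot: [-0.001, 0.723, 0.691, -0.002]
contact_force: [0.6, 0.4, 0.3]
gripper_width: 0.299
grasp_force: 0.0
time: 8.8
tool_pos: [0.5409, 0.2556, 0.2243]
tool_rot: [0.002, 0.723, 0.691, 0.003]
contact_force: [0.4, 0.4, 0.3]
gripper_width: 0.003
grasp_force: 0.0
[0.54094057 0.25563529 0.22432042] [[ 0.04491182  0.99896776  0.00680802]
 [ 0.9989878  -0.04492776  0.0022068 ]
 [ 0.00251039  0.00670202 -0.99997439]] [ 3.17143143e-01 -1.03961638e-02  1.68865572e+00 -2.65350132e-05
  1.45617633e+00  3.62081565e-01]
```

View pics/w4.png

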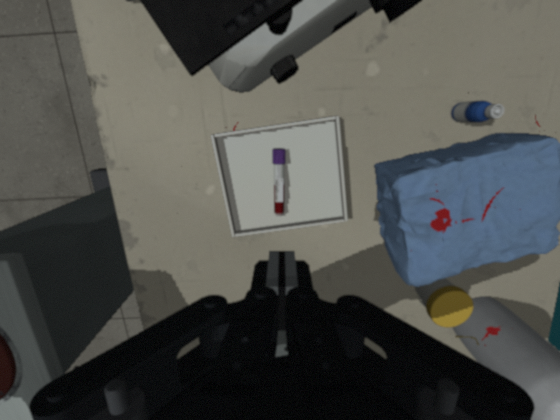

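The tube lies in the tray with its cap at (279,156) and its end at (279,208), well inside the walls. Next I work out the lid geometry and the obstacles behind it.

```bash
python3 - <<'E'
from h import *
pt=camrig.camera_params('top');ps=camrig.camera_params('scene')
print('bottle cap',tri(pt,(293,112),ps,(320,106)),'base front',cast(ps,(318,175),0),'cup',cast(pt,(269,157),.059))
a=.185;u=np.array([np.cos(a),np.sin(a),0]);v=np.array([-u[1],u[0],0]);ph=np.array([.4413,-.0402,0])
H=ph+.126*u+[0,0,.035];print('H',H)
L=(np.array([.6074,.0389,.1649])+[.6246,-.0588,.1687])/2-H;print('th',np.arctan2(L[2],-L@u),np.hypot(L[2],L@u),L@v)
E
```

```text
bottle cap (array([0.82399779, 0.02938869, 0.18582231]), [np.float64(0.0026284638612719645), np.float64(0.002628463861271164)]) base front [[0.80146708 0.00961571 0.        ]] cup [[0.74275064 0.09390882 0.059     ]]
H [ 0.56514997 -0.01702274  0.035     ]
th 1.941870754023318 0.1414256749618822 -0.0024016378257843193
```

Scaled: -0.04 m / 0.6 = -0.0667, 0.01 m / 0.6 = 0.0167, -0.115 rad / 3.1416 = -0.0366.

```bash
python3 shift.py '[[0,[0,0,0],[0,0,-0.0366]],[0,[0,0,0],[0,0,-0.0366]],[0,[-0.0667,0.0167,0],[0,0,0]],[0,[-0.0667,0.0167,0],[0,0,0]],[0,[-0.0667,0.0167,0],[0,0,0]]]';python3 shift.py '[[0,[-0.0667,0.0167,0],[0,0,0]],[0,[-0.0667,0.0167,0],[0,0,0]],[0,[-0.0667,0.015,0],[0,0,0]],[0,[0,0,0],[0,0,0]]]'
cat > q.py <<'E'
from h import *
a=.185;u=np.array([np.cos(a),np.sin(a),0]);v=np.array([-u[1],u[0],0])
H=np.array([.56515,-.01702,0])
def jig():
    s=manip.state();d=s['tool_pos']-H;M=rot(s['tool_rot'])
    print('u %.4f v %.4f z %.4f'%(d@u,d@v,d[2]),'tx angle',np.arctan2(M[1,0],M[0,0])-np.pi/2,'tilt',M[:,2].round(3),'F',s['contact_force'].round(1))
if __name__=='__main__':jig()
E
python3 q.py
```

```text
time: 9.48
tool_pos: [0.5898, 0.1414, 0.2172]
tool_rot: [-0.002, 0.639, 0.77, -0.002]
contact_force: [0.6, 0.2, 0.3]
gripper_width: -0.001
grasp_force: 0.0
time: 9.98
tool_pos: [0.6408, 0.0275, 0.217]
tool_rot: [-0.002, 0.64, 0.768, -0.001]
contact_force: [0.4, -0.2, -0.8]
gripper_width: -0.0
grasp_force: 0.0
u 0.0825 v 0.0299 z 0.2170 tx angle 0.18131729936386898 tilt [-0.005 -0.    -1.   ] F [ 0.4 -0.2 -0.8]
```

Scaled: 0.03 m / 0.6 = 0.05, 0.025 m / 0.6 = 0.0417.

```bash
python3 shift.py '[[0,[0.0033,0.0083,0.05],[0,0,0]],[0,[0,0,0.0417],[0,0,0]],[0,[0,0,0.0367],[0,0,0]],[0,[0,0,0],[0,0,0]]]'; python3 q.py; python3 shift.py '[[0,[0,-0.0333,0],[0,0,0]],[0,[0,-0.0333,0],[0,0,0]],[0,[0,-0.0333,0],[0,0,0]],[0,[0,0,0],[0,0,0]]]'; python3 q.py
```

```text
time: 10.48
tool_pos: [0.6435, 0.0335, 0.1395]
tool_rot: [-0.003, 0.639, 0.77, -0.002]
contact_force: [0.8, -0.4, 0.1]
gripper_width: -0.0
grasp_force: 0.0
u 0.0863 v 0.0353 z 0.1395 tx angle 0.185585118689771 tilt [-0.006  0.001 -1.   ] F [ 0.8 -0.4  0.1]
time: 10.98
tool_pos: [0.5869, 0.0219, 0.1446]
tool_rot: [0.001, 0.639, 0.769, 0.001]
contact_force: [0.2, -0.6, 0.4]
gripper_width: 0.0
grasp_force: 0.0
u 0.0285 v 0.0342 z 0.1446 tx angle 0.1848642592305465 tilt [ 0.002 -0.    -1.   ] F [ 0.2 -0.6  0.4]
```

Scaled: -0.032 m / 0.6 = -0.0533, -0.027 m / 0.6 = -0.045.

```bash
python3 shift.py '[[0,[0,-0.0333,0],[0,0,0]],[0,[0,-0.0333,0],[0,0,0]],[0,[0,-0.0533,0.02],[0,0,0]],[0,[0,-0.045,0.0333],[0,0,0]]]'; python3 q.py; python3 - <<'E'
from h import *
im=camrig.grab_frame('scene')[:,:,::-1];cv2.imwrite('pics/s2.png',cv2.resize(im[60:330,180:380],None,fx=2,fy=2))
E
```

```text
time: 11.48
tool_pos: [0.491, 0.0035, 0.113]
tool_rot: [0.002, 0.639, 0.769, 0.001]
contact_force: [0.9, 0.9, -0.1]
gripper_width: -0.001
grasp_force: 0.6
u -0.0691 v 0.0338 z 0.1130 tx angle 0.1852310690889758 tilt [ 0.005 -0.    -1.   ] F [ 0.9  0.9 -0.1]
```

View pics/s2.png

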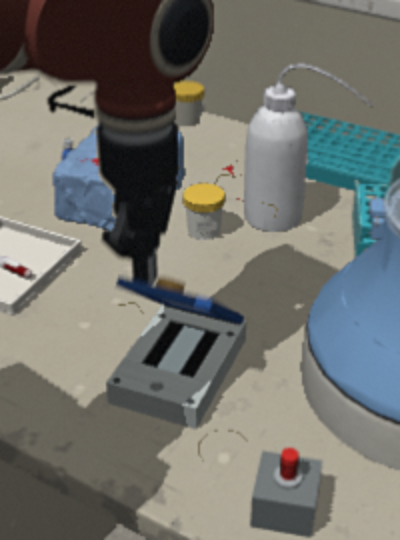

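The scene view shows the lid half shut, with the fingertip on its outer face and the bush visible. The cup is untouched.

Scaled: 0.028 m / 0.6 = 0.0467, 0.022 m / 0.6 = 0.0367.

```bash
python3 shift.py '[[0,[0,-0.0333,0.0467],[0,0,0]],[0,[0,-0.0133,0.0367],[0,0,0]],[0,[0,-0.005,0.0233],[0,0,0]],[0,[0,0,0],[0,0,0]]]'; python3 q.py; python3 shift.py '[[0,[0,0,0.01],[0,0,0]],[0,[0,0,0.0067],[0,0,0]],[0,[0,0,0],[0,0,0]]]'; python3 q.py
```

```text
time: 12.02
tool_pos: [0.459, -0.0019, 0.0467]
tool_rot: [-0.001, 0.639, 0.769, -0.0]
contact_force: [-0.2, -0.3, -0.2]
gripper_width: -0.001
grasp_force: 0.0
u -0.1015 v 0.0344 z 0.0467 tx angle 0.18504829056871452 tilt [-0.002  0.    -1.   ] F [-0.2 -0.3 -0.2]
time: 12.4
tool_pos: [0.4605, -0.0022, 0.0399]
tool_rot: [0.0, 0.639, 0.769, 0.0]
contact_force: [-5.2, 1.3, 11.8]
gripper_width: -0.004
grasp_force: 6.3
u -0.1001 v 0.0338 z 0.0399 tx angle 0.18519661768883866 tilt [ 0.001 -0.    -1.   ] F [-5.2  1.3 11.8]
```

The lid is shut: 12 N of contact at z=0.040. Next I lift and measure the bush and the pin head.

Scaled: -0.05 m / 0.6 = -0.0833, -0.04 m / 0.6 = -0.0667.

```bash
python3 shift.py '[[0,[0,0,-0.0833],[0,0,0]],[0,[0,0,-0.0833],[0,0,0]],[0.5,[0.05,0,-0.0667],[0,0,0]],[0.5,[0.05,0,-0.0333],[0,0,0]],[0.5,[0,0,0],[0,0,0]]]'; python3 - <<'E'
from h import *
from q import jig
jig()
def meas(n,kind,z,near,tag):
    p=camrig.camera_params(n);im=np.ascontiguousarray(camrig.grab_frame(n)[:,:,::-1]);cv2.imwrite(f'pics/{tag}.png',im)
    h=cv2.cvtColor(im,cv2.COLOR_BGR2HSV)
    for kd,zz,nr in zip(kind,z,near):
        m=((h[...,0]>12)&(h[...,0]<28)&(h[...,1]>110)&(h[...,2]>60)) if kd=='brass' else (((h[...,0]<8)|(h[...,0]>172))&(h[...,1]>150)&(h[...,2]>70))
        c=proj(p,nr)[0];Y,X=np.mgrid[:420,:560];m&=np.hypot(X-c[0],Y-c[1])<(30 if n=='wrist' else 15)
        if m.sum()<5: print(n,kd,'none',c);continue
        cs=max(cv2.findContours(m.astype('uint8'),0,2)[0],key=cv2.contourArea);(x,y),r=cv2.minEnclosingCircle(cs);M=cv2.moments(cs);g=(M['m10']/M['m00'],M['m01']/M['m00'])
        print(n,kd,'exp',c.round(),'circ',(round(x,1),round(y,1),round(r,1)),'cen',np.round(g,1),cast(p,(x,y),zz)[0].round(4),cast(p,g,zz)[0].round(4))
B=[.4413,-.0402,.05];P=[.395,-.216,.068]
meas('top',['brass','red'],[.05,.07],[B,P],'t5');meas('wrist',['brass','red'],[.05,.07],[B,P],'w5')
E
```

```text
time: 13.02
tool_pos: [0.4495, 0.058, 0.2001]
tool_rot: [0.002, 0.638, 0.77, 0.002]
contact_force: [-0.2, -0.6, -0.9]
gripper_width: 0.498
grasp_force: 0.0
u -0.0999 v 0.0950 z 0.2001 tx angle 0.18781478722533462 tilt [ 0.006 -0.    -1.   ] F [-0.2 -0.6 -0.9]
top brass exp [317. 273.] circ (317.5, 273.0, 5.0) cen [317.4 272.9] [ 0.4405 -0.0404  0.05  ] [ 0.4407 -0.04    0.05  ]
top red exp [387. 292.] circ (386.5, 292.5, 2.9) cen [386.6 292.5] [ 0.3946 -0.2151  0.07  ] [ 0.3946 -0.2155  0.07  ]
wrist brass exp [260. 277.] circ (260.1, 275.1, 11.3) cen [260.1 275.3] [ 0.4415 -0.0383  0.05  ] [ 0.4416 -0.0385  0.05  ]
wrist red none [199.25345163 399.98000232]
```

View pics/w5.png

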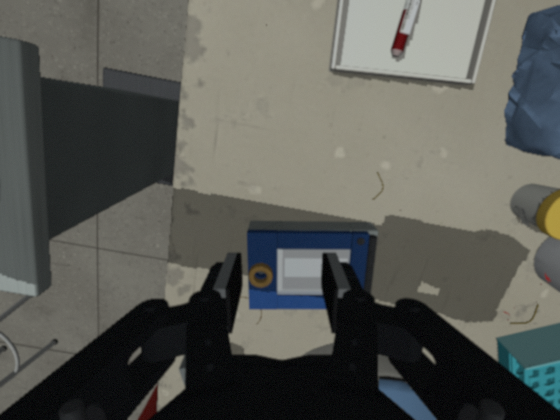

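The wrist view shows the lid flat shut, the bush ring centred at (260,275) and the tube still in the tray at the top. Next I move above the pin.

Scaled: -0.043 m / 0.6 = -0.0717, -0.017 m / 0.6 = -0.0283.

```bash
python3 shift.py '[[0.5,[-0.0717,-0.0283,0],[0,0,0]],[0.5,[-0.0717,-0.0283,0],[0,0,0]],[0.5,[-0.0717,-0.0283,0],[0,0,0]],[0.5,[-0.0717,-0.0283,0],[0,0,0]],[0.5,[-0.0717,-0.0283,0],[0,0,0]]]';python3 shift.py '[[0.5,[-0.0733,-0.03,0.05],[0,0,0]],[0.5,[0,0,0],[0,0,0]]]'; cat > pin.py <<'E'
from h import *
from q import u,v
def red():
    s=manip.state();p=camrig.camera_params('wrist');im=np.ascontiguousarray(camrig.grab_frame('wrist')[:,:,::-1]);cv2.imwrite('pics/wp_%.2f.png'%s['time'],im)
    h=cv2.cvtColor(im,cv2.COLOR_BGR2HSV);m=(((h[...,0]<8)|(h[...,0]>172))&(h[...,1]>150)&(h[...,2]>60)).astype('uint8');m[:,:190]=0;m[:,380:]=0
    c=max(cv2.findContours(m,0,2)[0],key=cv2.contourArea);return s,p,c,h
if __name__=='__main__':
    s,p,c,h=red();print(s['tool_pos'],cv2.boundingRect(c),cv2.contourArea(c))
    # head silhouette: top & foot of its axis
    x,y,w,hh=cv2.boundingRect(c)
    print('as head centre z.059',cast(p,(x+w/2,y+hh/2),.059),'exp box',proj(p,[[.395,-.2158,.075],[.395,-.2158,.047]]))
    d=np.array([.395,-.2158,0])-s['tool_pos'];print('to go u v',d@u,d@v)
E
python3 pin.py
```

```text
time: 13.75
tool_pos: [0.4026, -0.1721, 0.1957]
tool_rot: [-0.001, 0.639, 0.769, -0.0]
contact_force: [2.1, -0.7, -0.6]
gripper_width: 0.497
grasp_force: 0.0
time: 14.0
tool_pos: [0.3914, -0.2183, 0.1632]
tool_rot: [-0.004, 0.641, 0.767, -0.0]
contact_force: [-0.3, 0.0, 0.2]
gripper_width: 0.499
grasp_force: 0.0
[ 0.39140927 -0.21828342  0.16317833] (281, 202, 17, 19) 238.5
as head centre z.059 [[ 0.39727073 -0.21949553  0.059     ]] exp box [[288.02753348 212.73373517]
 [287.55513512 203.35653571]]
to go u v 0.003986278745107157 0.0017805359558408457
```

Scaled: 0.03 m / 0.6 = 0.05, 0.02 m / 0.6 = 0.0333.

```bash
python3 shift.py '[[0.5,[0,0.0083,0.05],[0,0,0]],[0.5,[0,0,0.05],[0,0,0]],[0.5,[0,0,0.0333],[0,0,0]],[0.5,[0,0,0],[0,0,0]]]'; python3 pin.py
```

```text
time: 14.55
tool_pos: [0.3984, -0.2141, 0.0856]
tool_rot: [-0.002, 0.638, 0.77, 0.0]
contact_force: [-0.4, 0.2, 0.5]
gripper_width: 0.503
grasp_force: 0.0
[ 0.39842599 -0.21414207  0.08560596] (266, 243, 25, 28) 504.0
as head centre z.059 [[ 0.39702775 -0.22258786  0.059     ]] exp box [[276.83698791 258.54257231]
 [277.58593483 239.4017991 ]]
to go u v -0.003672500793473314 -0.0009994416131599005
```

Scaled: 0.018 m / 0.6 = 0.03, -0.001 m / 0.6 = -0.0017.

```bash
python3 shift.py '[[0.5,[-0.0017,-0.0042,0.03],[0,0,0]],[0.5,[0,0,0.03],[0,0,0]],[0.5,[0,0,0],[0,0,0]],[0.5,[0,0,0],[0,0,0]]]'; python3 pin.py
```

```text
time: 15.1
tool_pos: [0.3975, -0.2175, 0.0519]
tool_rot: [0.001, 0.639, 0.769, 0.0]
contact_force: [0.7, -0.6, -0.9]
gripper_width: 0.498
grasp_force: 0.0
[ 0.397464   -0.21748308  0.0518905 ] (264, 265, 32, 35) 810.0
as head centre z.059 [[ 0.39685806 -0.22371533  0.059     ]] exp box [[279.01424045 285.77885693]
 [279.39530729 258.18961524]]
to go u v -0.002112360573472564 0.0021076015594471004
```

Scaled: 0.002 m / 0.6 = 0.0033, -0.001 m / 0.6 = -0.0017.

```bash
python3 shift.py '[[0.5,[0.0017,-0.0017,0.0033],[0,0,0]],[0,[0,0,0],[0,0,0]],[0,[0,0,0],[0,0,0]],[0,[0,0,0],[0,0,0]],[0,[0,0,0],[0,0,0]]]'; python3 q.py; python3 shift.py '[[0,[0,0,-0.05],[0,0,0]],[0,[0,0,-0.05],[0,0,0]],[0,[0,0,-0.05],[0,0,0]],[0,[0,0,0],[0,0,0]],[0,[0,0,0],[0,0,0]]]'; python3 pin.py
```

```text
time: 15.78
tool_pos: [0.3962, -0.2166, 0.0497]
tool_rot: [0.0, 0.639, 0.769, -0.0]
contact_force: [-0.5, 0.4, 2.8]
gripper_width: 0.165
grasp_force: 58.5
u -0.2028 v -0.1651 z 0.0497 tx angle 0.18504104692380863 tilt [ 0. -0. -1.] F [-0.5  0.4  2.8]
time: 16.4
tool_pos: [0.3952, -0.2158, 0.1378]
tool_rot: [-0.001, 0.639, 0.769, -0.0]
contact_force: [-1.1, 0.3, -1.0]
gripper_width: 0.162
grasp_force: 59.5
[ 0.39524444 -0.21582906  0.13778888] (266, 275, 31, 30) 690.5
as head centre z.059 [[ 0.4063245  -0.28116264  0.059     ]] exp box [[282.56744945 225.0907132 ]
 [282.50525249 213.35177169]]
to go u v -0.00023491845455936856 7.352942861697292e-05
```

```bash
python3 - <<'E'
from pin import *
s,p,c,h=red();(x,y,w,hh)=cv2.boundingRect(c);r=w/2
T=rot(s['tool_rot']);print((x,y,w,hh))
zt=s['tool_pos'][2]+.0253
X=cast(p,(x+w/2,y+hh-r),zt)[0];print('head top in tool',T.T@(X-s['tool_pos']))
ps=camrig.camera_params('scene');im=camrig.grab_frame('scene')[:,:,::-1]
e=proj(ps,s['tool_pos']-[0,0,.0437])[0];print('tip exp',e)
a=int(e[0])-40;b=int(e[1])-60
cv2.imwrite('pics/s6.png',cv2.resize(im[b:b+90,a:a+80],None,fx=6,fy=6,interpolation=cv2.INTER_CUBIC));print(a,b)
E
```

```text
(266, 269, 31, 36)
head top in tool [ 0.00147466 -0.00093813 -0.02529461]
tip exp [323.86853196 278.96129166]
283 218
```

View pics/s6.png

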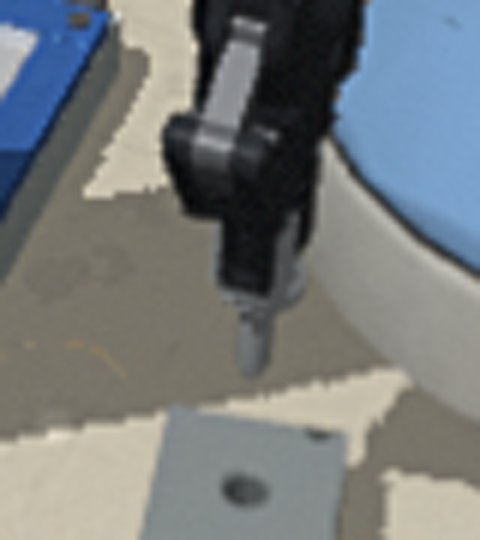

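The pin hangs upright in the gripper with its tip at crop (252,375), within about 1 px of the predicted point. Next I move it over the bush.

The rows are not in the units I measure in: shifts go in shares of 0.6 m and turns go in shares of 180 degrees. I convert before sending: 0.0413 m / 0.6 = 0.0688, 0.041 m / 0.6 = 0.0683.

```bash
python3 shift.py '[[0,[0.0683,0.0322,0],[0,0,0]],[0,[0.0683,0.0322,0],[0,0,0]],[0,[0.0683,0.0322,0],[0,0,0]],[0,[0.0688,0.0323,0],[0,0,0]],[0,[0,0,0],[0,0,0]]]'; cat > loc.py <<'E'
from pin import *
s,p,c,h=red();T=rot(s['tool_rot']);B=np.array([.4415,-.0405,0]);d=B-s['tool_pos']
print(s['tool_pos'],'to go x %.4f y %.4f'%(d@T[:,0],d@T[:,1]),'tilt',T[:,2].round(4),'F',s['contact_force'].round(1),'tau',s['ft_torque'].round(2),'grip',s['grasp_force'],s['gripper_width'])
m=((h[...,0]>12)&(h[...,0]<28)&(h[...,1]>110)&(h[...,2]>50));ys,xs=np.nonzero(m[180:400,200:360]);print('brass n',len(xs),xs.min()+200 if len(xs) else 0,xs.max()+200 if len(xs) else 0,'exp',proj(p,[.4413,-.0397,.05]))
E
python3 loc.py
```

```text
time: 17.18
tool_pos: [0.4413, -0.0382, 0.1381]
tool_rot: [-0.001, 0.637, 0.771, -0.0]
contact_force: [0.2, -0.4, -1.6]
gripper_width: 0.161
grasp_force: 59.5
[ 0.44131088 -0.0382421   0.13809348] to go x -0.0024 y 0.0000 tilt [-2.e-03  9.e-04 -1.e+00] F [ 0.2 -0.4 -1.6] tau [-0.01  0.06 -0.01] grip 59.48837220668793 0.16113280315169948
brass n 543 268 298 exp [[282.51728596 216.08510833]]
```

Scaled: 0.02 m / 0.6 = 0.0333, 0.015 m / 0.6 = 0.025.

```bash
python3 shift.py '[[0,[-0.0017,0,0.0333],[0,0,0]],[0,[0,0,0.025],[0,0,0]],[0,[0,0,0],[0,0,0]],[0,[0,0,0],[0,0,0]]]';python3 loc.py; python3 shift.py '[[0,[0,0,0],[0,0,0]],[0,[0,0,0],[0,0,0]]]';python3 loc.py
```

```text
time: 17.73
tool_pos: [0.442, -0.0421, 0.1045]
tool_rot: [0.0, 0.639, 0.769, 0.0]
contact_force: [0.3, 0.1, -0.0]
gripper_width: 0.159
grasp_force: 59.5
[ 0.44198488 -0.04212899  0.10454279] to go x 0.0017 y -0.0002 tilt [ 2.e-04 -1.e-04 -1.e+00] F [ 0.3  0.1 -0. ] tau [-0.02  0.06  0.03] grip 59.505184292793274 0.15880303565131376
brass n 604 266 301 exp [[282.47260822 225.85632774]]
time: 18.02
tool_pos: [0.4422, -0.0417, 0.1048]
tool_rot: [0.0, 0.639, 0.769, 0.0]
contact_force: [-0.1, 0.1, -1.1]
gripper_width: 0.167
grasp_force: 59.5
[ 0.44221806 -0.04172903  0.10484767] to go x 0.0014 y -0.0006 tilt [ 1.e-03 -3.e-04 -1.e+00] F [-0.1  0.1 -1.1] tau [ 0.03 -0.02  0.04] grip 59.50482487678528 0.1666852671307371
brass n 607 265 301 exp [[282.0289863  226.14489502]]
```

Scaled: 0.005 m / 0.6 = 0.0083, 0.001 m / 0.6 = 0.0017.

```bash
cat >> loc.py <<'E'
mm=m.astype('uint8');mm[:,:200]=0;mm[:,360:]=0;c2=max(cv2.findContours(mm,0,2)[0],key=cv2.contourArea);x,y,w,hh=cv2.boundingRect(c2)
e=cast(p,(x+w/2,y),.05)[0];bc=e-.014*T[:,0];print('box',(x,y,w,hh),'bush from top edge',bc.round(4),'go',(T.T@(bc-s['tool_pos']))[:2].round(4))
E
python3 shift.py '[[0,[0.0017,0,0.0083],[0,0,0]],[0,[0,0,0.0083],[0,0,0]],[0,[0,0,0],[0,0,0]]]';python3 loc.py
```

```text
time: 18.45
tool_pos: [0.4411, -0.0405, 0.0934]
tool_rot: [-0.001, 0.639, 0.769, -0.0]
contact_force: [0.4, -0.4, -1.1]
gripper_width: 0.162
grasp_force: 59.5
[ 0.44107637 -0.04045175  0.09340162] to go x -0.0002 y 0.0005 tilt [-1.6e-03  4.0e-04 -1.0e+00] F [ 0.4 -0.4 -1.1] tau [ 0.02 -0.03  0.04] grip 59.504849910736084 0.16214990900926565
brass n 583 266 303 exp [[283.49620688 234.15872318]]
box (266, 214, 38, 32) bush from top edge [ 0.4422 -0.039   0.05  ] go [0.0012 0.0014]
```

Scaled: 0.004 m / 0.6 = 0.0067, 0.001 m / 0.6 = 0.0017.

```bash
python3 shift.py '[[0,[0,0.0017,0.0067],[0,0,0]],[0,[0,0,0.0067],[0,0,0]],[0,[0,0,0],[0,0,0]]]';python3 loc.py;  python3 shift.py '[[0,[0,0,0.0067],[0,0,0]],[0,[0,0,0.005],[0,0,0]],[0,[0,0,0],[0,0,0]]]';python3 loc.py
```

```text
time: 18.88
tool_pos: [0.4423, -0.0404, 0.0858]
tool_rot: [-0.0, 0.639, 0.769, -0.0]
contact_force: [-0.6, 0.3, -0.9]
gripper_width: 0.166
grasp_force: 59.5
[ 0.44231136 -0.04036336  0.08575492] to go x -0.0000 y -0.0007 tilt [-1.e-03  3.e-04 -1.e+00] F [-0.6  0.3 -0.9] tau [-0.02  0.02 -0.02] grip 59.50533092021942 0.16591473687247638
brass n 569 263 302 exp [[281.67578881 238.37823678]]
box (263, 218, 40, 29) bush from top edge [ 0.4421 -0.0393  0.05  ] go [0.0011 0.    ]
time: 19.3
tool_pos: [0.4424, -0.0404, 0.0789]
tool_rot: [-0.0, 0.639, 0.769, -0.0]
contact_force: [-0.3, 1.1, -0.9]
gripper_width: 0.161
grasp_force: 59.5
[ 0.44235545 -0.04037339  0.07885405] to go x 0.0000 y -0.0008 tilt [-8.e-04  2.e-04 -1.e+00] F [-0.3  1.1 -0.9] tau [ 0.   -0.04  0.02] grip 59.50383961200714 0.1605489047879225
brass n 554 263 303 exp [[281.56905717 242.60082483]]
box (263, 221, 41, 28) bush from top edge [ 0.4424 -0.0388  0.05  ] go [0.0015 0.0003]
```

The tip is in the lid hole with no contact force, so I keep descending.

Scaled: 0.004 m / 0.6 = 0.0067.

```bash
python3 shift.py '[[0,[0,0,0.0067],[0,0,0]],[0,[0,0,0.0067],[0,0,0]],[0,[0,0,0],[0,0,0]]]';python3 q.py;  python3 shift.py '[[0,[0,0,0.0067],[0,0,0]],[0,[0,0,0.0067],[0,0,0]],[0,[0,0,0.005],[0,0,0]],[0,[0,0,0],[0,0,0]]]';python3 q.py
```

```text
time: 19.73
tool_pos: [0.4422, -0.0404, 0.0707]
tool_rot: [-0.001, 0.639, 0.769, -0.0]
contact_force: [-0.3, -0.8, -1.1]
gripper_width: 0.163
grasp_force: 59.5
u -0.1251 v -0.0003 z 0.0707 tx angle 0.18502408084381794 tilt [-0.001  0.    -1.   ] F [-0.3 -0.8 -1.1]
time: 20.23
tool_pos: [0.4424, -0.0404, 0.0599]
tool_rot: [-0.0, 0.639, 0.769, -0.0]
contact_force: [1.2, -0.2, -0.5]
gripper_width: 0.166
grasp_force: 59.5
u -0.1249 v -0.0004 z 0.0599 tx angle 0.18498551162940413 tilt [-0.001  0.    -1.   ] F [ 1.2 -0.2 -0.5]
```

Tip at about 16 mm, sliding freely in both holes. Now I press the bush.

Scaled: 0.003 m / 0.6 = 0.005, 0.002 m / 0.6 = 0.0033.

```bash
python3 shift.py '[[0,[0,0,0.005],[0,0,0]],[0,[0,0,0.0033],[0,0,0]],[0,[0,0,0],[0,0,0]]]';python3 q.py;  python3 shift.py '[[0,[0,0,0.0033],[0,0,0]],[0,[0,0,0.0033],[0,0,0]],[0,[0,0,0],[0,0,0]]]';python3 q.py
```

```text
time: 20.6
tool_pos: [0.4431, -0.0406, 0.0558]
tool_rot: [0.0, 0.639, 0.769, 0.0]
contact_force: [-0.7, -0.0, 3.9]
gripper_width: 0.165
grasp_force: 59.9
u -0.1243 v -0.0007 z 0.0558 tx angle 0.18499873898372865 tilt [ 0.001 -0.    -1.   ] F [-0.7 -0.   3.9]
time: 20.98
tool_pos: [0.4431, -0.0406, 0.0519]
tool_rot: [0.0, 0.639, 0.769, 0.0]
contact_force: [-1.6, 0.3, 6.7]
gripper_width: 0.164
grasp_force: 60.3
u -0.1243 v -0.0007 z 0.0519 tx angle 0.18505331475414932 tilt [ 0.001 -0.    -1.   ] F [-1.6  0.3  6.7]
```

Scaled: 0.001 m / 0.6 = 0.0017, 0.0008 m / 0.6 = 0.0013.

```bash
python3 shift.py '[[0,[0,0,0.0017],[0,0,0]],[0,[0,0,0.0013],[0,0,0]],[0,[0,0,0],[0,0,0]],[0,[0,0,0],[0,0,0]]]';python3 q.py; python3 shift.py '[[0,[0,0,0],[0,0,0]],[0,[0,0,0],[0,0,0]],[0,[0,0,0],[0,0,0]]]'; python3 q.py
```

```text
time: 21.48
tool_pos: [0.4431, -0.0406, 0.0503]
tool_rot: [0.0, 0.639, 0.769, 0.0]
contact_force: [-3.4, 1.0, 7.8]
gripper_width: 0.165
grasp_force: 60.4
u -0.1243 v -0.0007 z 0.0503 tx angle 0.18506588866630969 tilt [ 0.001 -0.    -1.   ] F [-3.4  1.   7.8]
time: 21.85
tool_pos: [0.4431, -0.0406, 0.0503]
tool_rot: [0.0, 0.639, 0.769, 0.0]
contact_force: [-2.7, 0.7, 7.1]
gripper_width: 0.162
grasp_force: 60.4
u -0.1243 v -0.0007 z 0.0503 tx angle 0.18511430579053245 tilt [ 0.001 -0.    -1.   ] F [-2.7  0.7  7.1]
```

```bash
python3 -c "
from plant import manip, camrig, workorder
print(workorder.job_done())"
```

```text
the job is handed in; nothing more can be done
None
```

The job is handed in at 21.9 s: the tube is in the tray, the lid is shut, and the pin is still gripped and pressing the bush in about 6–7 mm (estimated from force and height); the cup was never touched, but I viewed 11 pictures, one over the limit of 10.

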